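Unclip the cover of the taller water-filter housing

TASK

Two small water-filter housings are screwed to the worktop. On the taller one, pinch the two upright snap tabs of its cover together, lift the cover off, and set it down gently, right way up, in the middle of the long white dish, lying along the dish's length. Leave the cover of the lower housing clipped on.

Things in the scene. Friction and masses are not known exactly. Their poses are not given: they have to be found in the camera images.
- tall_cover_grip (a point): Grey clip-on cover of the taller housing: plate 116 mm (x) by 80 (y), 6 thick. Two upright tabs in its middle stand 40 mm above the plate, each 26 mm wide (along x), 5 thick, flat outer faces (+y and -y) 56 mm apart. Point: midway between them, 26 mm above the plate, 14 below their tops; 122 above the worktop with the cover on, 52 above what its feet stand on once off. Mass about 0.14 kg.
- tall_housing: Taller housing: fixed white box 124 mm long (x), 84 wide (y), 90 high; hose unions at the ends. Origin: centre of its underside. The cover's barbs catch under its rim. Each tab slides straight in along y, 11 mm at most (34 mm over both), against 2 to 9 N; its barb is free after 6 mm. With both in, the cover lifts straight up. Tabs spring out when let go. Cover feet reach 20 mm below the rim.
- dish: Long white serving dish, fixed, 334 mm long (its y), 133 mm wide (its x), rim 11 mm high; flat floor 230 by 90 mm, 4 mm above the worktop. Origin: centre of its underside, on the worktop. The cover lies along it when the cover's x axis is along the dish's y axis, either way round.
- low_cover_grip (a point): The same kind of cover on the lower housing (which is alike but only 40 mm high, fixed, on either side of the taller one): a bystander, to stay clipped on. Point midway between its tabs, 72 mm above the worktop.

How it is judged:
On the way, in this order (a step that is already met when the one before it is completed fails the run):
1. the tall housing's cover is released and lifted clear of the housing (z of tall_cover_grip in the frame of tall_housing above 0.155 m), for 0.1 s.
2. the cover is brought right down to the dish in the fingers, not dropped into it (within 12 mm of standing) (z of tall_cover_grip in the frame of dish below 0.068 m and horizontal distance between tall_cover_grip and dish below 0.08 m and distance between the grasp point and tall_cover_grip below 0.045 m), for 0.1 s.
At the end, for the whole second after the job is handed in: The tall housing's cover stands on its feet in the dish, right way up (within 10 degrees), its centre within 30 mm of the dish's middle across and 50 mm along, its length within 23 degrees of the dish's; the lower housing's cover is still on, within 10 mm of where it was (x of tall_cover_grip in the frame of dish between -0.03 and 0.03 m and y of tall_cover_grip in the frame of dish between -0.05 and 0.05 m and z of tall_cover_grip in the frame of dish between 0.048 and 0.064 m and angle between tall_cover_grip's own z axis and vertical below 0.17 rad and angle between the x axis of tall_cover_grip and the y axis of dish, either way round below 0.4 rad and distance of low_cover_grip from where it was at the start of the episode below 0.01 m); the robot touches nothing.
It fails at once if the lower housing's cover is moved by more than 10 mm (distance of low_cover_grip from where it was at the start of the episode above 0.01 m).
It fails at once if the cover is slammed into the dish (over 80 N) (contact force between dish and anything else above 80 N).
It also fails if it takes over 45 s, if anything falls off the work surface, if the arm or the gripper's body presses on something with over 40 N, if the wrist force passes 120 N, or if a joint passes its speed limit or range.

ROBOT

A 7-joint arm with a two-finger parallel gripper is mounted at the origin on a cart in front of the work surface, level with it; the furniture and walls round the work are solid. World frame = base frame: x ahead of the robot, y to its left, z up, the work surface at z = 0. Lengths are in m, angles in rad, forces in N, time in s.
With the tool pointing down it reaches from about 0.425 to 0.875 m from the base axis. Payload 8.4 kg.
Tool frame: the origin (TCP) lies midway between the tips of the shut fingers; the grasp point (between the pads) lies 19 mm behind it; z points along the fingers, y is the line along which they close (so a half turn about z gives the same grasp; the last joint's range is limited). The gripper opens to 85 mm and grips with 20 to 120 N. Pads are 22 mm wide; open, the fingers measure 114 mm over their backs; the gripper's body (76 mm by 85 mm) begins 54 mm behind the grasp point. The pads swing forward as they close: fully open they stand 13 mm farther back than shut.
Start: joints at [1.141, 0.333, 0.04, 1.465, -0.013, 1.343, -0.059], TCP at [0.211, -0.615, 0.231] pointing down, gripper open.
Joint ranges: [-2.58, 2.58], [-0.38, 2.09], [-1.3, 1.39], [0.25, 2.4], [-1.5, 4.64], [0.08, 2.09], [-2.65, 2.65]. Speed limits (rad/s): [2.22, 2.22, 2.79, 2.79, 3.14, 3.14, 3.14].

INTERFACE

Orientations are given as a unit quaternion [w, x, y, z].
In Python, from cell import robot, optics, job gives the robot as it stands.
- The arm moves only by the tool step_arm, never from a script. Its arguments are lists of equal length, an entry for each row: "delta_rot": the turn, a rotation vector about the tool's x, y, z normalised to -1 to 1, where 1 is 5 degrees, a list of three; "travel": the shift along the tool's x, y, z normalised to -1 to 1, where 1 is 25 mm, a list of three; "grip": the gripper command: -1 is shut, 1 is fully open, values between are in proportion. In form: {"delta_rot": [[wx, wy, wz], ...], "travel": [[tx, ty, tz], ...], "grip": [grip, ...]}. A call has 1 to 5 rows; each row shifts and turns the commanded pose from where the row before left it, along the tool's axes as they then stand; what a row does not reach is not made up. A row lasts 1/8 s, in which the tool goes at most 62.5 mm and 10.7 degrees, less where a joint would pass 70% of its speed; a pose out of reach is approached as far as the arm can. A call with a number of a shift or a turn outside -1 to 1 is refused whole. A call with a gripper value outside its range is refused whole. The fingers move at their own pace and stop on an object; "squeeze" is the grip in N (left out, the last holds). Time passes only in rows, so rows that do not move let the fingers close. It gives the time, the measured TCP pose, the force, the opening and the grip force at its end, in the units of the state.
- robot.observe(): the state, without advancing time (a new reading comes with each control period).
- optics.read_camera(name): name is "scene" or "top" or "wrist"; returns the picture (400x640x3 uint8, red, green, blue); there is no depth.
- optics.camera_model(name): a dict with "fx", "fy", "cx", "cy" (pixels), "origin" and "orientation" of the camera in the world. Camera axes: x right, y down, z forward; pixel columns grow to the right and rows downward; lengths in m; the calibration is good to about 2 mm. A picture is of the moment at which its call begins: read the wrist's pose just before it. camera_model takes no time and is no camera call; for the wrist camera it gives the pose at the moment of the call.
- job.finish_job(): hands the job in; it is judged then, once.
The state is a dict: "t": time; "joints": joint angles; "qd": joint speeds; "effort": joint torques, N m; "tcp_pos": TCP position; "orientation": TCP orientation; "ft_force": force on the tool from outside, world axes, zero at the start; "wrist_torque": the same for the moment, N m; "grip_width": opening from 0.0 (shut) to 1.0 (fully open); "finger_force": force on a finger pad.
Only numpy, scipy, OpenCV 4.12 (cv2) and the standard library are available. Lean on these libraries where they do the work, as an engineer would, in place of code of your own. Each camera call takes 0.05 s, during which the arm holds its last target. There are 200 camera calls.

## Working session

There is one attempt and no reset: what is moved stays moved. The work goes in short steps, Python scripts to look and compute and a tool call to move; the robot and the scene stay as the last step left them, time stands still between calls to the robot, and variables do not carry over. Pictures are saved under pics/ and viewed, at most 10 in all, crops included, and the job is handed in when it is done.

Besides the shell and the picture viewer there is one more tool, called after "Emit:" by a JSON object that holds its "name" and its "arguments", one argument or row to a line. step_arm: Moves the arm, as the interface text tells. Scaled input: -1 to 1 covers 25 mm each way for a shift and 5 degrees each way for a turn. Its arguments: {"type":"object","properties":{"delta_rot":{"type":"array"},"travel":{"type":"array"},"grip":{"type":"array"},"squeeze":{"type":"number"}},"required":["delta_rot","travel","grip"]}

```bash
mkdir -p pics; ls; python3 - <<'E'
from cell import robot, optics, job
import cv2, json
for n in("scene","top"):
    m=optics.camera_model(n); print(n,m)
    cv2.imwrite(f"pics/{n}0.png",optics.read_camera(n)[:,:,::-1])
s=robot.observe();print(s['t'],s['tcp_pos'],s['orientation'],s['grip_width'],s['ft_force'])
E
```

```text
pics
scene {'fx': 377.4637083725322, 'fy': 377.4637083725322, 'cx': 313.4184271671547, 'cy': 203.8200540966526, 'origin': array([0.07012895, 0.35480307, 0.76305323]), 'orientation': array([ 0.16248802, -0.46389603,  0.81809852, -0.29851787])}
top {'fx': 497.8048071048576, 'fy': 497.8048071048576, 'cx': 321.7482755620072, 'cy': 200.83155844395156, 'origin': array([0.37020174, 0.06327921, 1.32100948]), 'orientation': array([-0.04790369,  0.71581016, -0.69510899,  0.04630919])}
0.1 [ 0.21094093 -0.61439125  0.2304807 ] [-7.22313371e-04  9.86358027e-01  1.64612540e-01 -1.77416922e-04] 1.0008307247430408 [ 0.03324006 -0.72165258 -0.13464781]
```

View pics/top0.png

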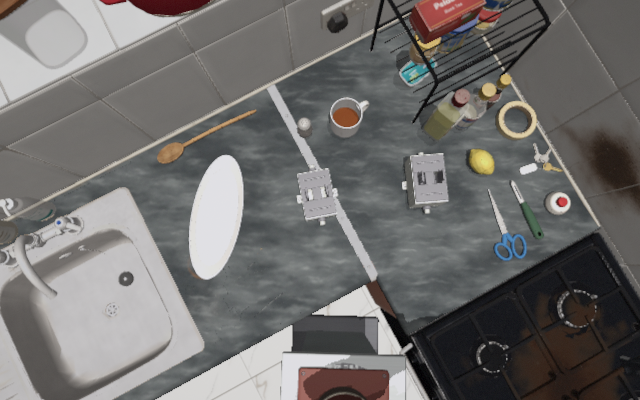

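View pics/scene0.png

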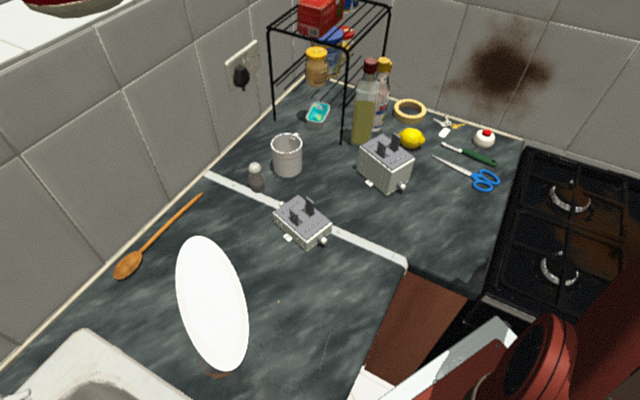

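The top view shows the taller housing near pixel (427,180), the lower one near (318,194) and the dish near (217,216). I'll enlarge the housings for corner measurement.

```bash
cat > h.py <<'E'
import numpy as np, cv2
from scipy.spatial.transform import Rotation as R
from cell import robot, optics, job
def rot(q): return R.from_quat(np.roll(q,-1)).as_matrix()
def ray(n,u,v,m=None):
    m=m or optics.camera_model(n)
    return np.array(m['origin']), rot(m['orientation'])@np.array([(u-m['cx'])/m['fx'],(v-m['cy'])/m['fy'],1])
def plane(n,u,v,z,m=None):
    o,d=ray(n,u,v,m); return (o+d*(z-o[2])/d[2])
E
python3 - <<'E'
from h import *
im=cv2.imread('pics/top0.png')
hs=cv2.cvtColor(im,cv2.COLOR_BGR2HSV)
m=((hs[...,2]>200)&(hs[...,1]<40)).astype(np.uint8)
m[:, :180]=0; m[:,250:]=0; m[:140]=0; m[290:]=0
c=max(cv2.findContours(m,0,2)[0],key=cv2.contourArea)
w=np.array([plane("top",*p[0],0.011)[:2] for p in c])
r=cv2.minAreaRect((w*1000).astype(np.float32)); print("dish",r,cv2.boxPoints(r))
s=cv2.imread('pics/scene0.png')
a=cv2.resize(im[140:220,290:460],None,fx=4.6,fy=4.6,interpolation=cv2.INTER_CUBIC)
cv2.imwrite('pics/c_top.png',a)
cv2.imwrite('pics/c_scene.png',cv2.resize(s[120:260,260:430],None,fx=4,fy=4,interpolation=cv2.INTER_CUBIC))
E
```

```text
dish ((498.6917419433594, 347.6986083984375), (131.38633728027344, 331.2484436035156), 83.47357940673828) [[326.67407 301.25623]
 [655.7759  263.60608]
 [670.7094  394.141  ]
 [341.6076  431.79114]]
```

View pics/c_top.png

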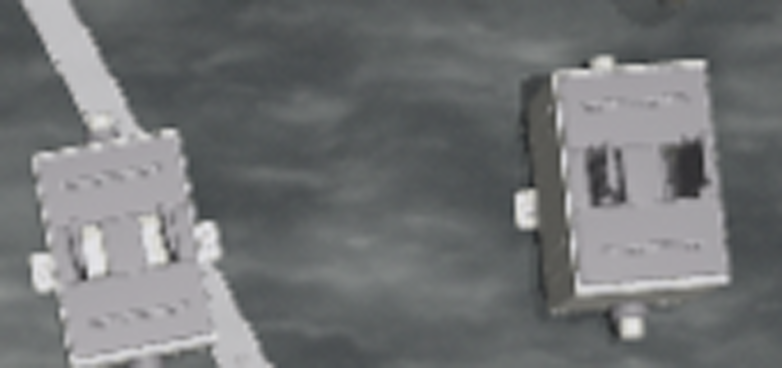

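The crop shows the tall cover's plate corners near (553,72), (707,62), (730,280), (580,290) crop px, tabs separated horizontally; the low one is on the left.

```bash
python3 - <<'E'
from h import *
q=[(553,72),(707,62),(730,281),(580,288)]
P=np.array([plane("top",290+x/4.6,140+y/4.6,0.094) for x,y in q])[:,:2]
print(P.round(4),P.mean(0).round(4))
L=(P[0]+P[1]-P[2]-P[3])/2;W=(P[1]+P[2]-P[0]-P[3])/2
print(np.linalg.norm(L),np.degrees(np.arctan2(L[1],L[0])),np.linalg.norm(W),np.degrees(np.arctan2(W[1],W[0])))
q=[(35,155),(178,130),(215,335),(75,362)]
P=np.array([plane("top",290+x/4.6,140+y/4.6,0.044) for x,y in q])[:,:2];print('low',P.mean(0))
# grip point back to scene crop for check
s=robot.observe();T=rot(s['orientation']);print(T.round(3))
E
```

```text
[[ 0.656  -0.1508]
 [ 0.664  -0.235 ]
 [ 0.5433 -0.2471]
 [ 0.5371 -0.166 ]] [ 0.6001 -0.1997]
0.12052615215689245 6.504398879298354 0.0829483418661787 -85.0694535057724
low [0.56097018 0.08074633]
[[ 0.946  0.325 -0.001]
 [ 0.325 -0.946  0.001]
 [-0.    -0.001 -1.   ]]
```

View pics/c_scene.png

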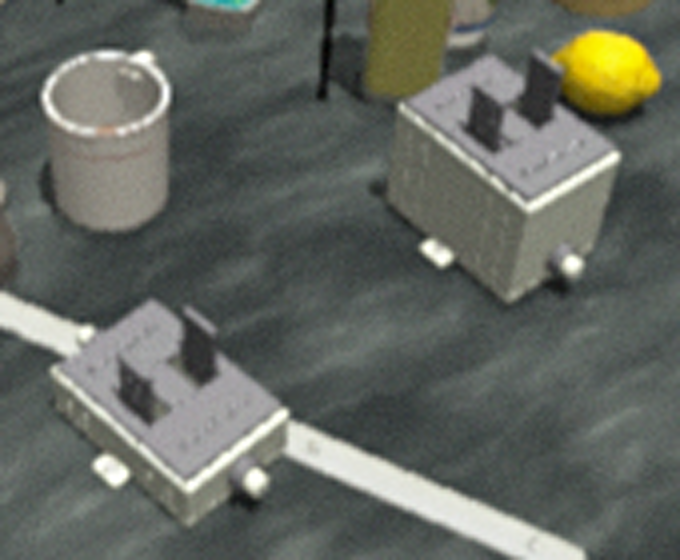

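The scene crop confirms the geometry: tall housing at right with clear access around its tabs. Cover is at about (0.600, -0.200), yaw about 5.8°. First I turn the tool.

Emit:
{"name": "step_arm", "arguments": {
  "delta_rot": [
    [0,0,0.9],
    [0,0,0.9],
    [0,0,0.9],
    [0,0,0],
    [0,0,0]
  ],
  "travel": [
    [0.5,-1,0],
    [0.5,-1,0],
    [0.5,-1,0],
    [0.8,-1,0],
    [0.8,-1,0]
  ],
  "grip": [1,1,1,1,1]
}}

```text
t: 0.72
tcp_pos: [0.264, -0.4783, 0.231]
orientation: [-0.0, 0.999, 0.047, -0.0]
ft_force: [0.9, -0.5, 0.6]
grip_width: 1.001
finger_force: 0.0
```

```bash
cat > to.py <<'E'
import sys; from h import *
x,y,z=map(float,sys.argv[1:4]); s=robot.observe(); T=rot(s['orientation'])
print('t',s['t'],'tcp',s['tcp_pos'].round(4),'yaw',np.degrees(np.arctan2(T[1,0],T[0,0])).round(2),'tilt',T[:,2].round(4),'F',s['ft_force'].round(1),'g',s['grip_width'],s['finger_force'])
print('units',(T.T@(np.array([x,y,z])-s['tcp_pos'])/0.025).round(2))
E
python3 to.py 0.6 -0.2 0.231
```

```text
t 0.725 tcp [ 0.264  -0.4783  0.231 ] yaw 5.44 tilt [-3.e-04  5.e-04 -1.e+00] F [ 0.9 -0.5  0.6] g 1.0009274572854614 0.0
units [14.43 -9.81  0.  ]
```

Emit:
{"name": "step_arm", "arguments": {
  "delta_rot": [
    [0,0,0],
    [0,0,0],
    [0,0,0],
    [0,0,0],
    [0,0,0]
  ],
  "travel": [
    [1,-0.65,0],
    [1,-0.65,0],
    [1,-0.65,0],
    [1,-0.65,0],
    [1,-0.65,0]
  ],
  "grip": [1,1,1,1,1]
}}

```text
t: 1.35
tcp_pos: [0.381, -0.3858, 0.231]
orientation: [-0.0, 0.999, 0.048, -0.0]
ft_force: [0.8, -1.2, 0.8]
grip_width: 1.002
finger_force: 0.0
```

Emit:
{"name": "step_arm", "arguments": {
  "delta_rot": [
    [0,0,0],
    [0,0,0],
    [0,0,0],
    [0,0,0],
    [0,0,0]
  ],
  "travel": [
    [1,-0.65,0],
    [1,-0.65,0],
    [1,-0.65,0],
    [0,0,0],
    [0,0,0]
  ],
  "grip": [1,1,1,1,1]
}}

```text
t: 1.98
tcp_pos: [0.4498, -0.3314, 0.231]
orientation: [-0.0, 0.999, 0.047, -0.0]
ft_force: [-0.9, -0.1, -0.1]
grip_width: 1.002
finger_force: 0.0
```

```bash
python3 to.py 0.6 -0.2 0.231; python3 - <<'E'
from h import *
m=optics.camera_model("wrist");im=optics.read_camera("wrist");cv2.imwrite('pics/w1.png',im[:,:,::-1])
np.save('w1.npy',m,allow_pickle=True);print(m)
E
```

```text
t 1.975 tcp [ 0.4498 -0.3314  0.231 ] yaw 5.43 tilt [-9.e-04  1.e-04 -1.e+00] F [-0.9 -0.1 -0.1] g 1.0019473681804627 0.0
units [ 6.48 -4.66 -0.01]
{'fx': 293.62436978845193, 'fy': 293.62436978845193, 'cx': 319.46742297077196, 'cy': 201.3606281620755, 'origin': array([ 0.52951208, -0.3228536 ,  0.37303663]), 'orientation': array([ 0.11658401,  0.73046887, -0.66439324, -0.1067943 ])}
```

View pics/w1.png

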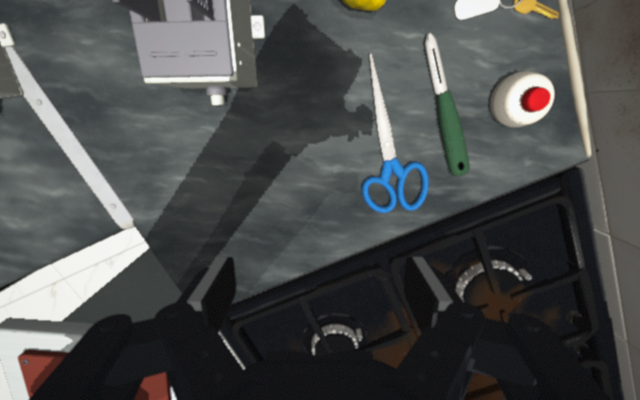

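The wrist view shows the tall cover at the top left (about (190,40)), so the arm is short of it. I continue toward it, stopping about 75 mm short in x for a better wrist view.

Emit:
{"name": "step_arm", "arguments": {
  "delta_rot": [
    [0,0,0],
    [0,0,0],
    [0,0,0],
    [0,0,0],
    [0,0,0]
  ],
  "travel": [
    [0.7,-0.94,0],
    [0.7,-0.94,0],
    [0.7,-0.94,0],
    [0.7,-0.94,0],
    [0.7,-0.94,0]
  ],
  "grip": [1,1,1,1,1]
}}

```text
t: 2.65
tcp_pos: [0.5262, -0.2061, 0.2313]
orientation: [0.0, 0.999, 0.047, -0.0]
ft_force: [-0.5, 0.2, -0.2]
grip_width: 1.004
finger_force: 0.0
```

Emit:
{"name": "step_arm", "arguments": {
  "delta_rot": [
    [0,0,0],
    [0,0,0]
  ],
  "travel": [
    [0,0,0],
    [0,0,0]
  ],
  "grip": [1,1]
}}

```text
t: 2.9
tcp_pos: [0.5257, -0.2071, 0.2312]
orientation: [0.0, 0.999, 0.047, -0.0]
ft_force: [0.2, -0.7, 0.2]
grip_width: 1.0
finger_force: 0.0
```

```bash
python3 to.py 0.6 -0.2 0.231; python3 - <<'E'
from h import *
m=optics.camera_model("wrist");im=optics.read_camera("wrist");cv2.imwrite('pics/w2.png',im[:,:,::-1])
np.save('w2.npy',m,allow_pickle=True)
E
```

```text
t 2.9 tcp [ 0.5257 -0.2071  0.2312] yaw 5.36 tilt [-5.e-04 -6.e-04 -1.e+00] F [ 0.2 -0.7  0.2] g 0.9999406819576165 0.0
units [ 2.99 -0.    0.01]
```

View pics/w2.png

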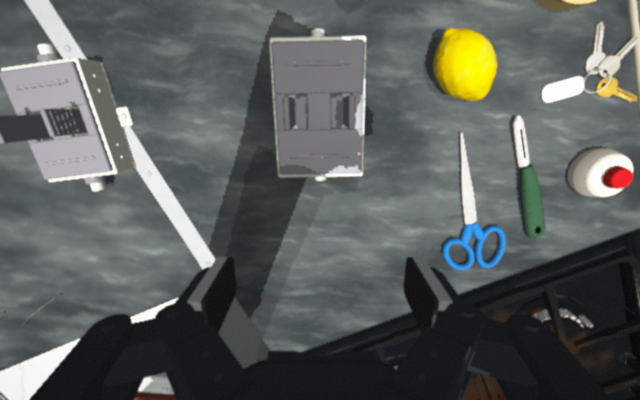

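The wrist view shows the tall housing with rim corners near (270,38), (366,37), (364,177), (277,178), tabs at x≈297 and 342.

```bash
python3 - <<'E'
from h import *
m=np.load('w2.npy',allow_pickle=True).item()
P=np.array([plane("wrist",x,y,0.092,m) for x,y in [(270,38),(366,37),(364,177),(277,178)]])[:,:2]
print(P.round(4),P.mean(0).round(4))
L=(P[0]+P[1]-P[2]-P[3])/2;W=(P[1]+P[2]-P[0]-P[3])/2
print(np.linalg.norm(L),np.degrees(np.arctan2(L[1],L[0])),np.linalg.norm(W),np.degrees(np.arctan2(W[1],W[0])))
# tabs tops z=.136
o=[plane("wrist",x,y,0.136,m).round(4) for x,y in [(286,112),(356,112)]];print(o)
E
python3 to.py 0.6 -0.2 0.105
```

```text
[[ 0.6554 -0.1514]
 [ 0.6638 -0.2328]
 [ 0.5425 -0.2482]
 [ 0.5335 -0.1632]] [ 0.5988 -0.1989]
0.12233824660373302 6.401641434436348 0.08363800199483129 -84.0518737766123
[array([ 0.5977, -0.1732,  0.136 ]), array([ 0.6028, -0.2271,  0.136 ])]
t 2.95 tcp [ 0.5256 -0.2073  0.2313] yaw 5.32 tilt [-5.e-04 -5.e-04 -1.e+00] F [-0.4 -0.8  0.1] g 1.0019305466802564 0.0
units [ 2.99 -0.02  5.05]
```

Agrees with the first estimate. Approach and descend.

Emit:
{"name": "step_arm", "arguments": {
  "delta_rot": [
    [0,0,-0.15],
    [0,0,0],
    [0,0,0],
    [0,0,0],
    [0,0,0]
  ],
  "travel": [
    [1,0,0],
    [1,0,0],
    [1,0,0],
    [0,0,0.5],
    [0,0,0.5]
  ],
  "grip": [1,1,1,1,1]
}}

```text
t: 3.58
tcp_pos: [0.5999, -0.199, 0.2052]
orientation: [0.0, 0.999, 0.053, -0.001]
ft_force: [-0.4, -0.2, -0.6]
grip_width: 1.004
finger_force: 0.0
```

Emit:
{"name": "step_arm", "arguments": {
  "delta_rot": [
    [0,0,0],
    [0,0,0],
    [0,0,0],
    [0,0,0],
    [0,0,0]
  ],
  "travel": [
    [0,0,1],
    [0,0,1],
    [0,0,1],
    [0,0,0],
    [0,0,0]
  ],
  "grip": [1,1,1,1,1]
}}

```text
t: 4.2
tcp_pos: [0.6009, -0.1984, 0.1322]
orientation: [0.0, 0.999, 0.054, 0.0]
ft_force: [-0.1, -0.1, 0.3]
grip_width: 0.999
finger_force: 0.0
```

```bash
python3 to.py 0.5995 -0.1995 0.104
```

```text
t 4.2 tcp [ 0.6009 -0.1984  0.1322] yaw 6.16 tilt [ 6.e-04 -4.e-04 -1.e+00] F [-0.1 -0.1  0.3] g 0.998630502777675 0.0
units [-0.06  0.04  1.13]
```

Emit:
{"name": "step_arm", "arguments": {
  "delta_rot": [
    [0,0,0],
    [0,0,0],
    [0,0,0]
  ],
  "travel": [
    [-0.05,0.05,0.6],
    [0,0,0.5],
    [0,0,0]
  ],
  "grip": [1,1,1]
}}

```text
t: 4.58
tcp_pos: [0.5989, -0.1991, 0.1022]
orientation: [-0.0, 0.999, 0.054, -0.001]
ft_force: [-0.1, 0.4, -0.2]
grip_width: 0.997
finger_force: 0.0
```

Emit:
{"name": "step_arm", "arguments": {
  "delta_rot": [
    [0,0,0],
    [0,0,0],
    [0,0,0],
    [0,0,0],
    [0,0,0]
  ],
  "travel": [
    [0,0,0],
    [0,0,0],
    [0,0,0],
    [0,0,0],
    [0,0,0]
  ],
  "grip": [-1,-1,-1,-1,-1],
  "squeeze": 45
}}

```text
t: 5.2
tcp_pos: [0.601, -0.1994, 0.106]
orientation: [0.001, 0.999, 0.054, 0.001]
ft_force: [-3.4, 0.7, 10.7]
grip_width: 0.366
finger_force: 46.4
```

Emit:
{"name": "step_arm", "arguments": {
  "delta_rot": [
    [0,0,0],
    [0,0,0],
    [0,0,0],
    [0,0,0],
    [0,0,0]
  ],
  "travel": [
    [0,0,0],
    [0,0,0],
    [0,0,0],
    [0,0,0],
    [0,0,0]
  ],
  "grip": [-1,-1,-1,-1,-1]
}}

```text
t: 5.82
tcp_pos: [0.601, -0.1994, 0.1061]
orientation: [0.001, 0.999, 0.054, 0.001]
ft_force: [-1.9, 0.5, 11.5]
grip_width: 0.366
finger_force: 46.4
```

```bash
python3 to.py 0.6 -0.199 0.22
```

```text
t 5.825 tcp [ 0.601  -0.1994  0.1061] yaw 6.21 tilt [ 2.9e-03 -9.0e-04 -1.0e+00] F [-1.9  0.5 11.5] g 0.3662685860991573 46.43874943256378
units [-0.03 -0.01 -4.56]
```

Both tabs are in (about 31 mm). Lift.

Emit:
{"name": "step_arm", "arguments": {
  "delta_rot": [
    [0,0,0],
    [0,0,0],
    [0,0,0],
    [0,0,0],
    [0,0,0]
  ],
  "travel": [
    [0,0,-0.2],
    [0,0,-0.3],
    [0,0,-0.3],
    [0,0,-0.4],
    [0,0,0]
  ],
  "grip": [-1,-1,-1,-1,-1]
}}

```text
t: 6.45
tcp_pos: [0.6004, -0.1994, 0.135]
orientation: [0.0, 0.999, 0.054, 0.001]
ft_force: [0.3, 0.6, -1.4]
grip_width: 0.365
finger_force: 45.2
```

```bash
python3 to.py 0.6 -0.199 0.22;  python3 - <<'E'
from h import *
cv2.imwrite('pics/s3.png',cv2.resize(optics.read_camera("scene")[80:260,230:450,::-1],None,fx=3,fy=3))
E
```

```text
t 6.45 tcp [ 0.6004 -0.1994  0.135 ] yaw 6.2 tilt [ 1.5e-03 -5.0e-04 -1.0e+00] F [ 0.3  0.6 -1.4] g 0.3654002109607279 45.228182673454285
units [-0.01 -0.02 -3.4 ]
```

View pics/s3.png

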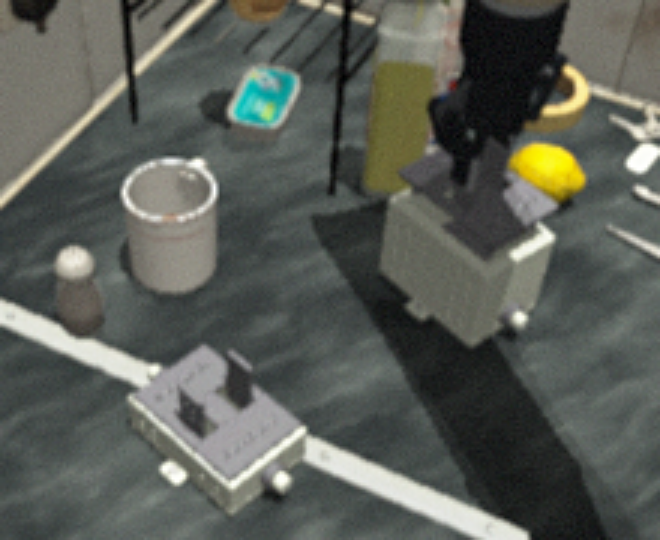

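The picture shows the cover risen off the tall housing (around (480,210)) in the fingers; the lower cover is untouched. Continue up, then across.

Emit:
{"name": "step_arm", "arguments": {
  "delta_rot": [
    [0,0,0],
    [0,0,0],
    [0,0,0],
    [0,0,0],
    [0,0,0]
  ],
  "travel": [
    [0,0,-0.6],
    [0,0,-0.9],
    [0,0,-0.9],
    [0,0,-0.8],
    [0,0,0]
  ],
  "grip": [-1,-1,-1,-1,-1]
}}

```text
t: 7.12
tcp_pos: [0.6008, -0.1994, 0.2159]
orientation: [0.001, 0.999, 0.054, 0.001]
ft_force: [0.7, 0.1, -1.5]
grip_width: 0.367
finger_force: 45.2
```

```bash
python3 to.py 0.499 0.348 0.21
```

```text
t 7.125 tcp [ 0.6008 -0.1994  0.2159] yaw 6.2 tilt [ 3.e-03 -9.e-04 -1.e+00] F [ 0.7  0.1 -1.5] g 0.36655463184134257 45.20747244358063
units [ -1.68 -22.21   0.2 ]
```

Emit:
{"name": "step_arm", "arguments": {
  "delta_rot": [
    [0,0,0.5],
    [0,0,0.5],
    [0,0,0.5],
    [0,0,0.5],
    [0,0,0.5]
  ],
  "travel": [
    [0,-0.5,-0.2],
    [0,-0.9,-0.2],
    [0,-1,0],
    [0,-1,0],
    [0,-1,0]
  ],
  "grip": [-1,-1,-1,-1,-1]
}}

```text
t: 7.75
tcp_pos: [0.5983, -0.0887, 0.2228]
orientation: [-0.0, 0.998, -0.056, -0.001]
ft_force: [0.1, -0.1, -1.1]
grip_width: 0.363
finger_force: 45.2
```

Emit:
{"name": "step_arm", "arguments": {
  "delta_rot": [
    [0,0,0],
    [0,0,0],
    [0,0,0],
    [0,0,0],
    [0,0,0]
  ],
  "travel": [
    [-0.3,-1,0],
    [-0.3,-1,0],
    [-0.3,-1,0],
    [-0.3,-1,0],
    [-0.3,-1,0]
  ],
  "grip": [-1,-1,-1,-1,-1]
}}

```text
t: 8.38
tcp_pos: [0.5746, 0.0396, 0.2228]
orientation: [0.0, 0.998, -0.055, -0.001]
ft_force: [0.7, 0.6, -1.5]
grip_width: 0.366
finger_force: 45.2
```

Emit:
{"name": "step_arm", "arguments": {
  "delta_rot": [
    [0,0,0],
    [0,0,0],
    [0,0,0],
    [0,0,0],
    [0,0,0]
  ],
  "travel": [
    [-0.3,-1,0],
    [-0.3,-1,0],
    [-0.3,-1,0],
    [-0.3,-1,0],
    [-0.3,-1,0]
  ],
  "grip": [-1,-1,-1,-1,-1]
}}

```text
t: 9.0
tcp_pos: [0.551, 0.1679, 0.2228]
orientation: [0.0, 0.998, -0.055, -0.001]
ft_force: [-1.3, -0.4, -0.5]
grip_width: 0.363
finger_force: 45.2
```

```bash
python3 to.py 0.499 0.348 0.21
```

```text
t 9.0 tcp [0.551  0.1679 0.2228] yaw -6.3 tilt [-1.4e-03 -3.0e-04 -1.0e+00] F [-1.3 -0.4 -0.5] g 0.3628226353246293 45.21740019321442
units [-2.86 -6.93  0.51]
```

Emit:
{"name": "step_arm", "arguments": {
  "delta_rot": [
    [0,0,0],
    [0,0,0],
    [0,0,0],
    [0,0,0],
    [0,0,0]
  ],
  "travel": [
    [-0.4,-1,0],
    [-0.4,-1,0],
    [-0.4,-1,0],
    [-0.4,-1,0],
    [-0.4,-1,0]
  ],
  "grip": [-1,-1,-1,-1,-1]
}}

```text
t: 9.62
tcp_pos: [0.5151, 0.2975, 0.2228]
orientation: [0.0, 0.998, -0.055, -0.001]
ft_force: [1.1, -0.0, -1.4]
grip_width: 0.365
finger_force: 45.2
```

Emit:
{"name": "step_arm", "arguments": {
  "delta_rot": [
    [0,0,0],
    [0,0,0],
    [0,0,0],
    [0,0,0],
    [0,0,0]
  ],
  "travel": [
    [-0.4,-1,0],
    [-0.4,-0.8,0],
    [0,0,1],
    [0,0,1],
    [0,0,0]
  ],
  "grip": [-1,-1,-1,-1,-1]
}}

```text
t: 10.25
tcp_pos: [0.4994, 0.3428, 0.1712]
orientation: [0.001, 0.998, -0.055, -0.002]
ft_force: [0.8, -0.5, -0.7]
grip_width: 0.368
finger_force: 45.3
```

```bash
python3 to.py 0.499 0.348 0.05; python3 - <<'E'
from h import *
cv2.imwrite('pics/s4.png',optics.read_camera("scene")[:,:,::-1])
E
```

```text
t 10.25 tcp [0.4994 0.3428 0.1712] yaw -6.29 tilt [-0.0042 -0.0026 -1.    ] F [ 0.8 -0.5 -0.7] g 0.3683130439904415 45.26864469051361
units [-0.02 -0.22  4.85]
```

View pics/s4.png

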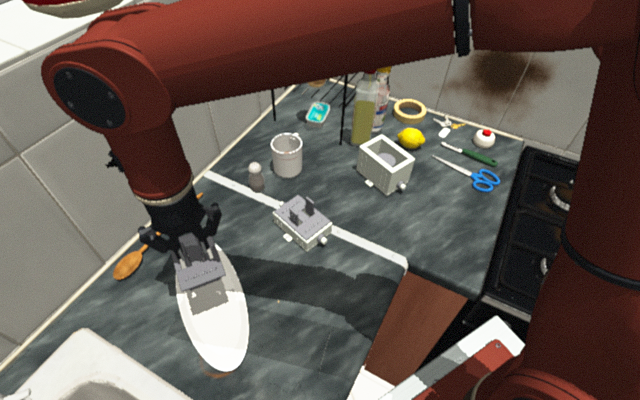

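The cover hangs level over the dish (about (203,280)), aligned with it; the tall housing is open and the lower cover still on. Lower gently.

Emit:
{"name": "step_arm", "arguments": {
  "delta_rot": [
    [0,0,0],
    [0,0,0],
    [0,0,0],
    [0,0,0],
    [0,0,0]
  ],
  "travel": [
    [0,-0.2,0.9],
    [0,0,0.9],
    [0,0,0.9],
    [0,0,0.9],
    [0,0,0.6]
  ],
  "grip": [-1,-1,-1,-1,-1]
}}

```text
t: 10.92
tcp_pos: [0.5017, 0.349, 0.0689]
orientation: [-0.0, 0.998, -0.055, 0.0]
ft_force: [0.5, -0.7, -1.0]
grip_width: 0.368
finger_force: 45.3
```

Emit:
{"name": "step_arm", "arguments": {
  "delta_rot": [
    [0,0,0],
    [0,0,0],
    [0,0,0],
    [0,0,0]
  ],
  "travel": [
    [0,0,0.2],
    [0,0,0.15],
    [0,0,0.1],
    [0,0,0]
  ],
  "grip": [-1,-1,-1,-1]
}}

```text
t: 11.42
tcp_pos: [0.5014, 0.349, 0.0579]
orientation: [-0.0, 0.998, -0.055, 0.0]
ft_force: [-0.0, -0.3, -1.8]
grip_width: 0.366
finger_force: 45.3
```

```bash
python3 to.py 0.499 0.348 0.04
```

```text
t 11.425 tcp [0.5014 0.349  0.0579] yaw -6.3 tilt [ 3.e-04  2.e-04 -1.e+00] F [-0.  -0.3 -1.8] g 0.3655993899812621 45.25992035865784
units [-0.09  0.05  0.71]
```

Emit:
{"name": "step_arm", "arguments": {
  "delta_rot": [
    [0,0,0],
    [0,0,0],
    [0,0,0],
    [0,0,0],
    [0,0,0]
  ],
  "travel": [
    [0,0,0.2],
    [0,0,0.15],
    [0,0,0.1],
    [0,0,0.1],
    [0,0,0]
  ],
  "grip": [-1,-1,-1,-1,-1]
}}

```text
t: 12.05
tcp_pos: [0.5012, 0.3488, 0.0436]
orientation: [0.0, 0.998, -0.055, -0.0]
ft_force: [-0.1, -0.0, -0.9]
grip_width: 0.366
finger_force: 45.2
```

Emit:
{"name": "step_arm", "arguments": {
  "delta_rot": [
    [0,0,0],
    [0,0,0],
    [0,0,0],
    [0,0,0]
  ],
  "travel": [
    [0,0,0.06],
    [0,0,0.06],
    [0,0,0],
    [0,0,0]
  ],
  "grip": [-1,-1,-1,-1]
}}

```text
t: 12.55
tcp_pos: [0.5013, 0.3489, 0.0409]
orientation: [-0.0, 0.998, -0.055, 0.0]
ft_force: [1.1, -0.2, -1.2]
grip_width: 0.365
finger_force: 45.2
```

```bash
python3 to.py 0.499 0.348 0.04
```

```text
t 12.55 tcp [0.5013 0.3489 0.0409] yaw -6.3 tilt [ 0.e+00  1.e-04 -1.e+00] F [ 1.1 -0.2 -1.2] g 0.36491985349386047 45.24572968482971
units [-0.09  0.05  0.03]
```

Emit:
{"name": "step_arm", "arguments": {
  "delta_rot": [
    [0,0,0],
    [0,0,0],
    [0,0,0],
    [0,0,0]
  ],
  "travel": [
    [0,0,0.06],
    [0,0,0],
    [0,0,0.06],
    [0,0,0]
  ],
  "grip": [-1,-1,-1,-1]
}}

```text
t: 13.05
tcp_pos: [0.5015, 0.3491, 0.0401]
orientation: [0.0, 0.998, -0.055, 0.001]
ft_force: [-6.2, -6.2, 20.2]
grip_width: 0.363
finger_force: 50.6
```

Standing on the floor. Release and retreat.

Emit:
{"name": "step_arm", "arguments": {
  "delta_rot": [
    [0,0,0],
    [0,0,0],
    [0,0,0],
    [0,0,0],
    [0,0,0]
  ],
  "travel": [
    [0,0,-0.06],
    [0,0,0],
    [0,0,0],
    [0,0,0],
    [0,0,0]
  ],
  "grip": [-1,0,0.5,1,1]
}}

```text
t: 13.68
tcp_pos: [0.5013, 0.349, 0.0393]
orientation: [-0.0, 0.998, -0.055, -0.0]
ft_force: [-0.9, 0.1, -0.4]
grip_width: 1.001
finger_force: 0.0
```

Emit:
{"name": "step_arm", "arguments": {
  "delta_rot": [
    [0,0,0],
    [0,0,0],
    [0,0,0],
    [0,0,0]
  ],
  "travel": [
    [0,0,0],
    [0,0,0],
    [0,0,0],
    [0,0,0]
  ],
  "grip": [1,1,1,1]
}}

```text
t: 14.18
tcp_pos: [0.5013, 0.3489, 0.0393]
orientation: [-0.0, 0.998, -0.055, -0.0]
ft_force: [-0.3, 0.4, 0.5]
grip_width: 0.998
finger_force: 0.0
```

Emit:
{"name": "step_arm", "arguments": {
  "delta_rot": [
    [0,0,0],
    [0,0,0],
    [0,0,0],
    [0,0,0],
    [0,0,0]
  ],
  "travel": [
    [0,0,-0.3],
    [0,0,-0.6],
    [0,0,-1],
    [0,0,-1],
    [0,0,-1]
  ],
  "grip": [1,1,1,1,1]
}}

```text
t: 14.8
tcp_pos: [0.5014, 0.3491, 0.139]
orientation: [-0.0, 0.998, -0.055, 0.0]
ft_force: [0.8, -0.8, -0.3]
grip_width: 0.998
finger_force: 0.0
```

Emit:
{"name": "step_arm", "arguments": {
  "delta_rot": [
    [0,0,0],
    [0,0,0],
    [0,0,0],
    [0,0,0],
    [0,0,0]
  ],
  "travel": [
    [-0.5,0,-1],
    [-0.5,0,-1],
    [-0.5,0,-0.5],
    [0,0,0],
    [0,0,0]
  ],
  "grip": [1,1,1,1,1]
}}

```text
t: 15.42
tcp_pos: [0.4642, 0.3524, 0.1986]
orientation: [0.0, 0.998, -0.055, -0.0]
ft_force: [0.0, 0.9, -0.1]
grip_width: 1.002
finger_force: 0.0
```

```bash
python3 to.py 0.499 0.348 0.04; python3 - <<'E'
from h import *
np.save('w5.npy',optics.camera_model("wrist"),allow_pickle=True)
a=optics.read_camera("wrist")[:,:,::-1];b=optics.read_camera("scene")[:,:,::-1]
cv2.imwrite('pics/e.png',np.vstack([a[:280],b[120:390]]))
E
```

```text
t 15.425 tcp [0.4642 0.3524 0.1986] yaw -6.32 tilt [-5.e-04 -8.e-04 -1.e+00] F [ 0.   0.9 -0.1] g 1.0024006152260458 0.0
units [1.41 0.02 6.34]
```

View pics/e.png

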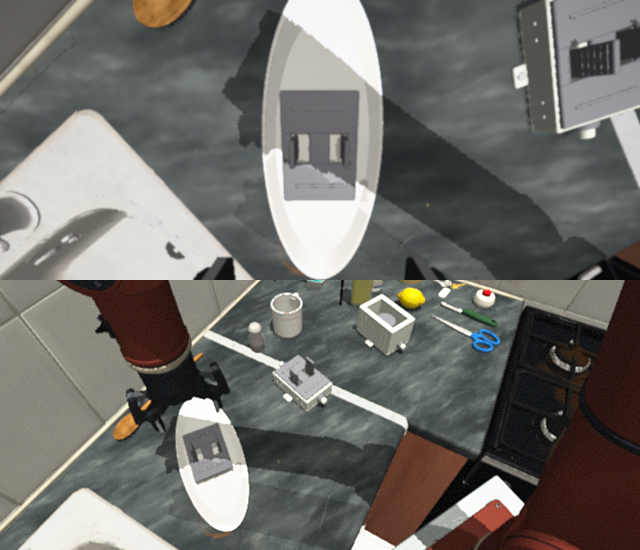

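The wrist view shows the cover lying flat, right way up, along and centred in the dish (plate 281–358 × 91–200 px). The scene view shows the lower cover still on and the arm clear.

```bash
python3 -c "
from cell import job; print(job.finish_job())"
```

```text
the job is handed in; nothing more can be done
None
```

The tall housing's cover is unclipped and standing right way up in the middle of the dish, lying along its length. The lower housing's cover is still clipped on, and the job was handed in at about 15.5 s; the hand-in call returned no verdict.

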